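# Collect the stir bars in one corner of the tray

### The arm

A 7-joint arm with a two-finger parallel gripper is mounted at the origin on the work surface. World frame = base frame: x ahead of the robot, y to its left, z up, the work surface at z = 0. Lengths are in m, angles in degrees, forces in N, time in s.
With the tool pointing down it reaches from about 0.425 to 0.875 m from the base axis. Payload 4.7 kg.
Tool frame: the origin (TCP) lies midway between the tips of the shut fingers; the grasp point (between the pads) lies 19 mm behind it; y points along the fingers, x is the direction in which the jaws open and shut, and the axes are right-handed (so a half turn about y gives the same grasp; the last joint's range is limited). The gripper opens to 87 mm and grips with 3 to 60 N. Pads are 19 mm wide; open, the fingers measure 117 mm over their backs; the gripper's body (75 mm by 190 mm) begins 51 mm behind the grasp point.
Start: joints at [68.417, 18.392, -4.016, 83.108, 1.295, 78.541, -3.26], TCP at [0.248, -0.601, 0.223] pointing down, gripper open.
Joint ranges: [-163.93, 163.93], [-17.29, 119.83], [-79.2, 71.16], [3.27, 140.29], [-89.18, 269.18], [5.43, 117.66], [-154.24, 154.24]. Speed limits (degrees/s): [147.25, 147.25, 180, 180, 180, 180, 180].

### API

Orientations are given as [roll, pitch, yaw] about the fixed x, y, z axes, in that order (R = Rz(yaw) Ry(pitch) Rx(roll)).
In Python, from cell import env gives the robot as it stands.
- The arm moves only by the tool carry_out, never from a script. Its argument "targets" is a list of rows, each a list of 2 entries, a list of its own where there are three numbers: the shift along the tool's x, y, z in mm, then the turn, a rotation vector about the tool's x, y, z in degrees. A call has 1 to 12 rows; each row shifts and turns the commanded pose from where the row before left it, along the tool's axes as they then stand; what a row does not reach is not made up. A row lasts 1/10 s, in which the tool goes at most 50 mm and 8.59 degrees, less where a joint would pass 70% of its speed; a pose out of reach is approached as far as the arm can. A call with a gripper value outside its range is refused whole. "jaw" is the opening, from 0 (shut) to 1 (fully open), set as the call begins (left out, the last holds). The fingers move at their own pace and stop on an object; "squeeze" is the grip in N (left out, the last holds). Time passes only in rows, so rows that do not move let the fingers close. It gives the time, the measured TCP pose, the force and the opening at its end, in the units of the state.
- env.get_obs(): the state, without advancing time (a new reading comes with each control period).
- env.read_camera(name): name is "scene" or "top" or "wrist"; returns the picture (480x640x3 uint8, red, green, blue); there is no depth.
- env.get_calibration(name): a dict with "fx", "fy", "cx", "cy" (pixels), "R" (3x3) and "t" (3): a world point X has camera coordinates R X + t; the wrist camera has in their place "hand_eye" (4x4, takes a point from camera to tool coordinates, whose origin is the TCP and whose axes are the tool frame's). Camera axes: x right, y down, z forward; pixel columns grow to the right and rows downward; lengths in m; the calibration is good to about 2 mm. A picture is of the moment at which its call begins: read the wrist's pose just before it. get_calibration takes no time and is no camera call.
- env.sign_off(): hands the job in, once; it reports no verdict.
Trained networks look in the newest picture that a camera, given by its name, has taken for a name from the list of things; names that differ only in an ending like _2 or _b are one class to them, and where a whole thing is asked for, a point or a joint stands for the part that bears it (a point fixed in the world has none). Each returns a list of dicts, best first, with "p" (0 to 1); they miss things now and then, are a little off and sometimes report something else, mostly with a low value. They report only what shows in the picture. A call takes as long as a camera call.
- env.outline_of(camera, label): "mask" (480x640 bool, what is visible of it) and "xy" ([column, row] in pixels, amid what is visible of it).
The state is a dict: "time_s": time; "qpos": joint angles; "joint_velocities": joint speeds; "effort": joint torques, N m; "tool_pos": TCP position; "tool_rot": TCP orientation; "force": force on the tool from outside, world axes, zero at the start; "wrist_torque": the same for the moment, N m; "grip_width": finger opening in m.
Only numpy, scipy, OpenCV 4.12 (cv2) and the standard library are available. Lean on these libraries where they do the work, as an engineer would, in place of code of your own. Each camera call takes 0.05 s, during which the arm holds its last target.

### The job

Slide the blue tray of stir bars along the bench, without lifting it, until its yellow corner sits in the angle of the orange tape L, sides parallel to the tape, and let it come to rest flat there. Then raise the end of the tray with the black handle, the yellow corner still resting on the bench at the tape, until all four white stir bars have slid down together into the yellow corner, and finish holding it still and tilted like that (by roughly 20 to 40 degrees), without letting go. Keep the stir bars in the tray, and leave the other things on the bench where they are.

Things in the scene. Friction and masses are not known exactly. Their poses are not given: they have to be found in the camera images.
- tray: Blue square open plastic tray, 170 x 170 mm outside, 40 mm high, walls 4 mm, floor 5 mm thick, about 0.3 to 0.55 kg, loose on the bench (friction about 0.6). Origin: centre of its underside; z up, x and y along its sides. The yellow corner is the one at +x +y; the black handle stands over the corner diagonally across (-x -y).
- tray_corner (a point): Outer tip of the tray's yellow corner at its underside: 85, 85, 0 mm in the tray's frame.
- tray_pocket (a point): Inside of the yellow corner, on the tray's inner floor: 81, 81, 5 mm in the tray's frame. The stir bars must end near here.
- tray_handle (a point): Middle of the black handle: a rigid, level round bar, 12 mm thick, 59 mm long, at -62, -62, 72 mm in the tray's frame, running across the corner (along +x -y of the tray), with 26 mm free between it and the rim's level. A 12 mm post at each end joins it to the walls. Take it mid-bar from above, fingers closing along the tray's diagonal; being round, it can turn a little in the fingers.
- mark: Angle of orange tape stuck flat on the bench (no height). Origin: the inside corner of the L; the tape, 22 mm wide, lies just outside it, its two legs (128 mm long) running towards -x and -y of its frame. The tray belongs inside the L: tray_corner at this origin, the tray's x and y along the mark's x and y.
- bar0: White oval stir bar, one of four alike: a round-ended rod 20 mm long (its own x), 12 mm thick, 12 g, slippery, free to roll and slide on the tray's floor. Origin: its centre.
- bar1: White oval stir bar, one of four alike: a round-ended rod 20 mm long (its own x), 12 mm thick, 12 g, slippery, free to roll and slide on the tray's floor. Origin: its centre.
- bar2: White oval stir bar, one of four alike: a round-ended rod 20 mm long (its own x), 12 mm thick, 12 g, slippery, free to roll and slide on the tray's floor. Origin: its centre.
- bar3: White oval stir bar, one of four alike: a round-ended rod 20 mm long (its own x), 12 mm thick, 12 g, slippery, free to roll and slide on the tray's floor. Origin: its centre.
- beaker: Glass beaker, 70 mm wide, 95 mm high; leave alone. Origin: centre of its underside.
- buffer_bottle: White bottle with yellow label and blue cap, 56 mm wide, 130 mm high; leave alone. Origin: centre of its underside.
- amber_jar: Small amber jar with black lid, 52 mm wide, 75 mm high; leave alone. Origin: centre of its underside.
- petri_dish: Clear round dish lying flat, 94 mm wide, 16 mm high; leave alone. Origin: centre of its underside.
- marker_pen: White and green marker pen lying flat, 130 mm long (its x), 16 mm thick; leave alone. Origin: near its middle, underside.
- wash_bottle: Red wash bottle with a pointed top, 64 mm wide, 185 mm high; leave alone. Origin: centre of its underside.

How it is judged (in metres and radians):
On the way:
1. the tray stands flat and still with its yellow corner in the tape angle (within 20 mm), its sides parallel to the tape (within 0.17 rad), the bars in it (horizontal distance between tray_corner and mark below 0.02 m and angle between the x axis of tray and the x axis of mark, either way round below 0.17 rad and angle between tray's own z axis and vertical below 0.06 rad and height (world z) of each of tray_corner, tray below 0.008 m and linear speed of tray below 0.02 m/s and x of bar0 in the frame of tray between -0.085 and 0.085 m and y of bar0 in the frame of tray between -0.085 and 0.085 m and z of bar0 in the frame of tray between 0 and 0.04 m and x of bar1 in the frame of tray between -0.085 and 0.085 m and y of bar1 in the frame of tray between -0.085 and 0.085 m and z of bar1 in the frame of tray between 0 and 0.04 m and x of bar2 in the frame of tray between -0.085 and 0.085 m and y of bar2 in the frame of tray between -0.085 and 0.085 m and z of bar2 in the frame of tray between 0 and 0.04 m and x of bar3 in the frame of tray between -0.085 and 0.085 m and y of bar3 in the frame of tray between -0.085 and 0.085 m and z of bar3 in the frame of tray between 0 and 0.04 m and x of tray in the frame of mark below -0.03 m and y of tray in the frame of mark below -0.03 m), for 0.2 s.
At the end, for the whole second after the job is handed in: Fingers hold the tray still, tilted 16 to 45 degrees, handle above 105 mm, yellow corner on the bench (12 mm) within 30 mm of the tape angle; all four bars at rest in the tray, centres within 80 mm of its yellow inside corner; no bystander props the tray (horizontal distance between tray_corner and mark below 0.03 m and angle between the x axis of tray and the x axis of mark, either way round below 0.6 rad and angle between tray's own z axis and vertical between 0.28 and 0.78 rad and height (world z) of tray_corner below 0.012 m and height (world z) of tray_handle above 0.105 m and contact force between the fingers and tray above 1 N and linear speed of tray below 0.03 m/s and distance between each of bar0, bar1, bar2, bar3 and tray_pocket below 0.08 m and x of each of bar0, bar1, bar2, bar3 in the frame of tray below 0.085 m and y of each of bar0, bar1, bar2, bar3 in the frame of tray below 0.085 m and z of bar0 in the frame of tray between 0 and 0.04 m and z of bar1 in the frame of tray between 0 and 0.04 m and z of bar2 in the frame of tray between 0 and 0.04 m and z of bar3 in the frame of tray between 0 and 0.04 m and linear speed of each of bar0, bar1, bar2, bar3 below 0.05 m/s and contact force between each of beaker, buffer_bottle, amber_jar, petri_dish, marker_pen, wash_bottle and tray below 0.3 N and x of tray in the frame of mark below -0.03 m and y of tray in the frame of mark below -0.03 m); the arm keeps its last pose, push and grip.
It fails at once if the tray is lifted off the bench away from the tape mark (height (world z) of tray above 0.02 m and horizontal distance between tray_corner and mark above 0.06 m).
It fails at once if the tray is tipped past 55 degrees (angle between tray's own z axis and vertical above 0.96 rad).
It fails at once if a stir bar leaves the tray (not (x of bar0 in the frame of tray between -0.1 and 0.1 m and y of bar0 in the frame of tray between -0.1 and 0.1 m) or not (x of bar1 in the frame of tray between -0.1 and 0.1 m and y of bar1 in the frame of tray between -0.1 and 0.1 m) or not (x of bar2 in the frame of tray between -0.1 and 0.1 m and y of bar2 in the frame of tray between -0.1 and 0.1 m) or not (x of bar3 in the frame of tray between -0.1 and 0.1 m and y of bar3 in the frame of tray between -0.1 and 0.1 m)).
It fails at once if another thing on the bench is moved by more than 20 mm or tipped (distance of any of beaker, buffer_bottle, amber_jar, petri_dish, marker_pen, wash_bottle from where it was at the start of the episode above 0.02 m or angle between any of beaker, buffer_bottle, amber_jar, petri_dish, wash_bottle's own z axis and vertical above 0.3 rad).
It also fails if it takes over 43 s, if anything falls off the work surface, if the arm or the gripper's body presses on something with over 40 N, if the wrist force passes 120 N, or if a joint passes its speed limit or range.

## Working session

There is one attempt and no reset: what is moved stays moved. The work goes in short steps, Python scripts to look and compute and a tool call to move; the robot and the scene stay as the last step left them, time stands still between calls to the robot, and variables do not carry over. Pictures are saved under pics/ and viewed, and the job is handed in when it is done.

Besides the shell and the picture viewer there is one more tool, called after "Emit:" as name([rows], argument=value, ...), one row to a line, values as JSON. carry_out: Moves the arm, as the interface text tells. Its arguments: {"type":"object","properties":{"targets":{"type":"array","items":{"type":"array"}},"jaw":{"type":"number"},"squeeze":{"type":"number"}},"required":["targets"]}

```bash
mkdir -p pics; ls; python3 - <<'E'
from cell import env
import cv2,numpy as np
print(env.get_obs())
for c in ("scene","top"):
    im=env.read_camera(c); cv2.imwrite(f"pics/{c}0.png",im[:,:,::-1]); print(env.get_calibration(c))
print(env.get_calibration("wrist"))
E
```

```text
pics
{'time_s': 0.0, 'qpos': array([68.41766329, 18.43751617, -4.01648789, 83.176328  ,  1.29635646,
       78.53852312, -3.2604961 ]), 'joint_velocities': array([ 0.00556053,  0.02309631, -0.04675322,  0.01038368,  0.02661   ,
       -0.02427686,  0.06295567]), 'effort': array([ 3.74180272e-04, -4.91288638e+01, -4.03594449e-01, -3.12524521e+01,
       -6.39846898e-02,  4.37054154e-02,  1.48402469e-04]), 'tool_pos': array([ 0.24733812, -0.60050656,  0.22146663]), 'tool_rot': array([-90.00675621,   0.10704532, -67.60720621]), 'force': array([0.03322311, 0.85848526, 0.63951569]), 'wrist_torque': array([ 0.0372772 , -0.01274216, -0.00881274]), 'grip_width': 0.08679766929639289}
{'fx': 588.2341303584573, 'fy': 588.2341303584573, 'cx': 313.72840858667564, 'cy': 237.12728485171328, 'R': array([[-0.59357696,  0.80450462,  0.02094533],
       [ 0.53299574,  0.41248691, -0.73876254],
       [-0.60297755, -0.42734865, -0.67364026]]), 't': array([ 0.32899185, -0.25103917,  1.55277751])}
{'fx': 449.3718128898111, 'fy': 449.3718128898111, 'cx': 321.68528301897834, 'cy': 243.34564566793722, 'R': array([[ 0.02023274, -0.99972169,  0.01213211],
       [-0.98725341, -0.02189348, -0.15764322],
       [ 0.15786496, -0.00878791, -0.98742161]]), 't': array([0.01296293, 0.57827656, 0.91245241])}
{'fx': 414.6606056701613, 'fy': 414.6606056701613, 'cx': 320.8572638997643, 'cy': 242.9455414106278, 'hand_eye': array([[ 9.99999889e-01,  3.54936970e-04, -3.08370099e-04,
        -4.43923287e-04],
       [ 3.90271057e-04, -2.60819097e-01,  9.65387615e-01,
        -1.61832006e-01],
       [ 2.62222944e-04, -9.65387628e-01, -2.60819207e-01,
         7.19927308e-02],
       [ 0.00000000e+00,  0.00000000e+00,  0.00000000e+00,
         1.00000000e+00]])}
```

View pics/scene0.png

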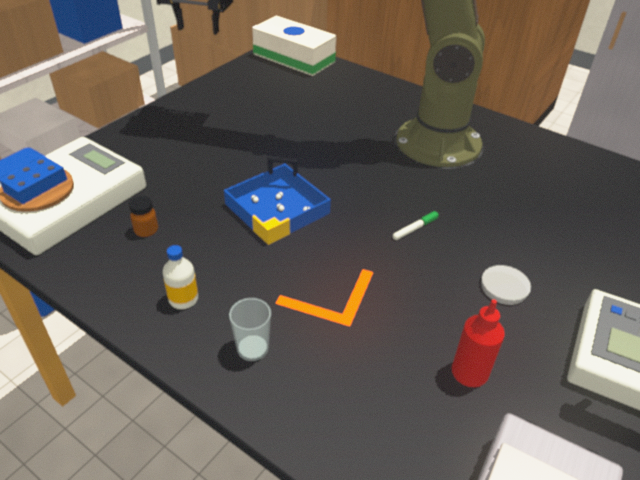

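View pics/top0.png

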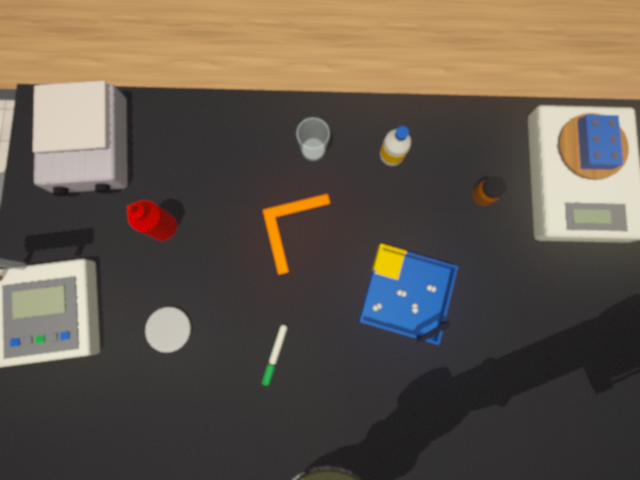

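```bash
cat > h.py <<'E'
from cell import env
import cv2,numpy as np
from scipy.optimize import minimize
from scipy.spatial.transform import Rotation as Ro
C={c:env.get_calibration(c) for c in("scene","top","wrist")}
def proj(c,P):
    k=C[c];p=np.asarray(P)@np.array(k['R']).T+k['t'];return np.c_[k['fx']*p[:,0]/p[:,2]+k['cx'],k['fy']*p[:,1]/p[:,2]+k['cy']]
def ray(c,uv,z):
    k=C[c];d=np.c_[(uv[:,0]-k['cx'])/k['fx'],(uv[:,1]-k['cy'])/k['fy'],np.ones(len(uv))]@np.array(k['R']);o=-np.array(k['R']).T@k['t']
    return o+d*((z-o[2])/d[:,2])[:,None]
def pl(p,q):
    x,y,a=p;c,s=np.cos(a),np.sin(a);q=np.asarray(q,float);return np.c_[x+c*q[:,0]-s*q[:,1],y+s*q[:,0]+c*q[:,1],q[:,2]]
L=np.array([[0,0],[-.128,0],[-.128,.022],[.022,.022],[.022,-.128],[0,-.128]]);L=np.c_[L,np.zeros(6)]
s=.085
box=np.array([[i*s,j*s,z] for i in(-1,1) for j in(-1,1) for z in(0,.04)])
def fill(uv,hull=False):
    m=np.zeros((480*4,640*4),np.uint8)
    uv=np.round(uv*4+1.5).astype(np.int32)
    if hull: uv=cv2.convexHull(uv)
    cv2.fillPoly(m,[uv.reshape(-1,1,2)],1);return cv2.resize(m.astype(np.float32),(640,480),interpolation=cv2.INTER_AREA)
def fit(masks,pts,hull,p0):
    def f(p):
        e=0
        for c,m in masks.items():
            r=fill(proj(c,pl(p,pts)),hull);e+=1-np.minimum(r,m).sum()/np.maximum(r,m).sum()
        return e
    best=None
    for _ in range(3):
        r=minimize(f,p0,method='Nelder-Mead',options=dict(initial_simplex=np.array([p0]+[np.array(p0)+d for d in np.diag([.01,.01,.1])]),xatol=1e-4,fatol=1e-4));p0=r.x
    return r.x,r.fun
E
python3 - <<'E'
from h import *
ms={};mt={}
for c in("scene","top"):
    im=env.read_camera(c);h=cv2.cvtColor(im,cv2.COLOR_RGB2HSV)
    o=env.outline_of(c,"mark");t=env.outline_of(c,"tray")
    print(c,[(d['p'],d['xy'],d['mask'].sum()) for d in o],[(d['p'],d['xy'],d['mask'].sum()) for d in t])
    ms[c]=o[0]['mask'].astype(float)
    mt[c]=cv2.morphologyEx(t[0]['mask'].astype(np.uint8),cv2.MORPH_CLOSE,np.ones((9,9))).astype(float)
    for n in ["bar0","tray_corner","tray_handle","beaker","buffer_bottle","amber_jar","petri_dish","marker_pen","wash_bottle"]:
        d=env.outline_of(c,n); print(c,n,[(round(q['p'],2),np.round(q['xy']),ray(c,np.array([q['xy']],float),0.0)[0,:2].round(3)) for q in d[:4]])
    cv2.imwrite(f"pics/m_{c}.png",(im//2+(127*(t[0]['mask']|o[0]['mask'])[...,None]).astype(np.uint8))[:,:,::-1])
np.savez('m.npz',**{c+'m':ms[c] for c in ms},**{c+'t':mt[c] for c in mt})
for cs in(["top"],["scene"],["top","scene"]):
    for a in(1.75,0.2,-1.4):
        print(cs,a,fit({c:ms[c] for c in cs},L,False,[.63,.1,a]))
    for a in (1.35,):
        print('tray',cs,fit({c:mt[c] for c in cs},box,True,[.45,-.15,a]))
E
```

```text
scene [(0.83, [345.8, 305.6], np.int64(1403))] [(0.7, [276.8, 202.5], np.int64(5062))]
scene bar0 []
scene tray_corner [(0.57, array([277., 205.]), array([ 0.464, -0.171]))]
scene tray_handle [(0.76, array([278., 201.]), array([ 0.452, -0.177])), (0.18, array([346., 304.]), array([0.616, 0.123]))]
scene beaker [(0.83, array([251., 326.]), array([0.768, 0.013])), (0.43, array([417., 227.]), array([0.336, 0.122]))]
scene buffer_bottle [(0.69, array([180., 278.]), array([ 0.762, -0.177]))]
scene amber_jar [(0.75, array([140., 220.]), array([ 0.691, -0.377]))]
scene petri_dish [(0.17, array([347., 307.]), array([0.621, 0.129]))]
scene marker_pen [(0.81, array([416., 228.]), array([0.338, 0.121])), (0.38, array([251., 328.]), array([0.772, 0.016]))]
scene wash_bottle [(0.32, array([276., 200.]), array([ 0.451, -0.184]))]
top [(0.66, [279.7, 212.7], np.int64(1282))] [(0.93, [408.6, 296.1], np.int64(6449))]
top bar0 [(0.51, array([378., 308.]), array([ 0.444, -0.1  ])), (0.49, array([399., 294.]), array([ 0.476, -0.148])), (0.43, array([429., 289.]), array([ 0.488, -0.214]))]
top tray_corne
[... 1099 characters left out ...]
9150366))
['scene'] 0.2 (array([0.64264848, 0.13139726, 0.27201873]), np.float64(0.10327710419961345))
['scene'] -1.4 (array([ 0.6366662 ,  0.15146693, -1.30589595]), np.float64(0.6788982567733806))
tray ['scene'] (array([ 0.47299775, -0.16391939,  1.29103808]), np.float64(0.07359216509268973))
['top', 'scene'] 1.75 (array([0.54091002, 0.10489635, 1.82956885]), np.float64(1.3096033241080847))
['top', 'scene'] 0.2 (array([0.64320328, 0.131825  , 0.27080102]), np.float64(0.222499714758561))
['top', 'scene'] -1.4 (array([ 0.63814166,  0.15186784, -1.32326136]), np.float64(1.3372627361755842))
tray ['top', 'scene'] (array([ 0.47504404, -0.16203534,  1.30527785]), np.float64(0.11406629566275805))
```

```bash
cat > plan.py <<'E'
import numpy as np
from scipy.spatial.transform import Rotation as Ro, Slerp
def plan(p0,rpy0,p1,rpy1,n,start=None):
    R=Ro.from_euler('xyz',[rpy0,rpy1],degrees=True);sl=Slerp([0,1],R)
    p=np.array(p0,float)*1;r=R[0];out=[]
    for i in range(1,n+1):
        q=np.array(p0)+(np.array(p1)-p0)*i/n;rr=sl(i/n)
        d=np.round(r.inv().apply(q-p)*1000,1);w=np.round((r.inv()*rr).as_rotvec(degrees=True),1)
        p=p+r.apply(d/1000);r=r*Ro.from_rotvec(w,degrees=True);out.append([d.tolist(),w.tolist()])
    return out,p,r.as_euler('xyz',degrees=True)
def show(*a):
    o,p,r=plan(*a);print('['+', '.join(str(x).replace('-0.0','0').replace('.0,',',').replace('.0]',']').replace(' ','') for x in o)+']');print(p.round(4),r.round(2))
E
python3 - <<'E'
from h import *;from plan import *
o=env.get_obs();show(o['tool_pos'],o['tool_rot'],[.399,-.206,.18],[-90,0,29.8],16)
E
```

```text
[[[-19.2,2.7,18.2],[0,-6.1,0]], [[-17.2,2.6,20.1],[0,-6.1,0]], [[-15,2.7,21.8],[0,-6.1,0]], [[-12.5,2.6,23.2],[0,-6.1,0]], [[-10,2.7,24.5],[0,-6,0]], [[-7.4,2.6,25.4],[0,-6.1,0]], [[-4.7,2.7,26],[0,-6.1,0]], [[-1.8,2.7,26.4],[0,-6.1,0]], [[0.9,2.6,26.4],[0,-6.1,0]], [[3.8,2.7,26.2],[0,-6.1,0]], [[6.5,2.6,25.6],[0,-6.1,0]], [[9.2,2.7,24.8],[0,-6.1,0]], [[11.8,2.6,23.7],[0,-6,0]], [[14.2,2.7,22.3],[0,-6.1,0]], [[16.5,2.7,20.7],[0,-6.1,0]], [[18.5,2.6,18.8],[0,-6.1,0]]]
[ 0.399 -0.206  0.18 ] [-90.     0.    29.79]
```

Emit:
carry_out([
  [[-19.2, 2.7, 18.2], [0, -6.1, 0]],
  [[-17.2, 2.6, 20.1], [0, -6.1, 0]],
  [[-15, 2.7, 21.8], [0, -6.1, 0]],
  [[-12.5, 2.6, 23.2], [0, -6.1, 0]],
  [[-10, 2.7, 24.5], [0, -6, 0]],
  [[-7.4, 2.6, 25.4], [0, -6.1, 0]],
  [[-4.7, 2.7, 26], [0, -6.1, 0]],
  [[-1.8, 2.7, 26.4], [0, -6.1, 0]],
], jaw=1)

```text
time_s: 2.1
tool_pos: [0.3236, -0.4025, 0.2013]
tool_rot: [-90.0, -0.0, -18.7]
force: [0.7, -0.4, 0.2]
grip_width: 0.0872
```

Emit:
carry_out([
  [[0.9, 2.6, 26.4], [0, -6.1, 0]],
  [[3.8, 2.7, 26.2], [0, -6.1, 0]],
  [[6.5, 2.6, 25.6], [0, -6.1, 0]],
  [[9.2, 2.7, 24.8], [0, -6.1, 0]],
  [[11.8, 2.6, 23.7], [0, -6, 0]],
  [[14.2, 2.7, 22.3], [0, -6.1, 0]],
  [[16.5, 2.7, 20.7], [0, -6.1, 0]],
  [[18.5, 2.6, 18.8], [0, -6.1, 0]],
  [[0, 0, 0], [0, 0, 0]],
  [[0, 0, 0], [0, 0, 0]],
])

```text
time_s: 3.1
tool_pos: [0.3991, -0.2059, 0.1803]
tool_rot: [-90.1, 0.0, 29.8]
force: [0.7, -1.0, -0.6]
grip_width: 0.0873
```

```bash
python3 - <<'E'
from h import *
o=env.get_obs();print({k:np.round(o[k],4) for k in('time_s','tool_pos','tool_rot','force','qpos')})
im=env.read_camera("wrist")
Rw=Ro.from_euler('xyz',o['tool_rot'],degrees=True).as_matrix();T=np.eye(4);T[:3,:3]=Rw;T[:3,3]=o['tool_pos'];T=T@C['wrist']['hand_eye'];Ti=np.linalg.inv(T)
C['wrist']['R']=Ti[:3,:3];C['wrist']['t']=Ti[:3,3]
p=(.475,-.162,np.radians(-15.2))
b=im.copy()
h=np.array([-.062,-.062,.072]);u=np.array([1,-1,0])/2**.5
pts=np.vstack([box,[h-u*.0295,h,h+u*.0295]])
for q in proj('wrist',pl(p,pts)): cv2.circle(b,(int(q[0]),int(q[1])),3,(255,0,255),-1)
cv2.imwrite("pics/w1.png",b[:,:,::-1])
E
```

```text
{'time_s': np.float64(3.1), 'tool_pos': array([ 0.3991, -0.2059,  0.1803]), 'tool_rot': array([-9.00523e+01,  2.34000e-02,  2.98201e+01]), 'force': array([ 0.6979, -1.0078, -0.5655]), 'qpos': array([ 51.9926,  -4.028 , -26.766 , 112.6622,  -1.8663,  70.9153,
        55.7132])}
```

View pics/w1.png

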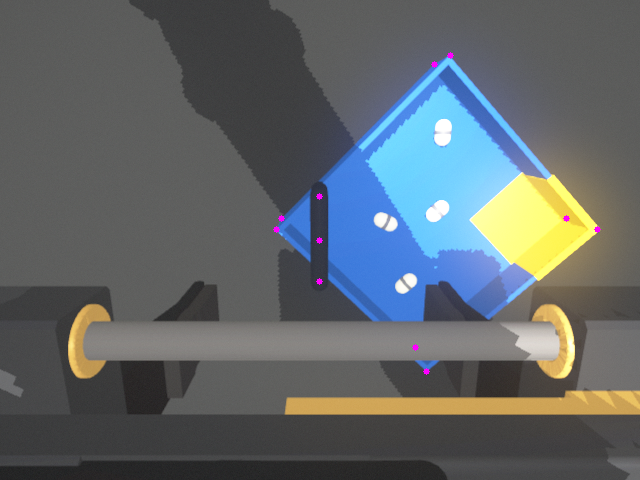

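Emit:
carry_out([
  [[0, 13, 0], [0, 0, 0]],
  [[0, 13, 0], [0, 0, 0]],
  [[0, 13, 0], [0, 0, 0]],
  [[0, 13, 0], [0, 0, 0]],
  [[0, 13, 0], [0, 0, 0]],
  [[0, 13, 0], [0, 0, 0]],
  [[0, 13, 0], [0, 0, 0]],
  [[0, 13, 0], [0, 0, 0]],
  [[0, 13, 0], [0, 0, 0]],
  [[0, 10, 0], [0, 0, 0]],
  [[0, 0, 0], [0, 0, 0]],
])

```text
time_s: 4.25
tool_pos: [0.3979, -0.2054, 0.0514]
tool_rot: [-89.8, 0.1, 29.8]
force: [-0.1, -0.0, -0.3]
grip_width: 0.0871
```

Emit:
carry_out([
  [[0, 0, 0], [0, 0, 0]],
  [[0, 0, 0], [0, 0, 0]],
  [[0, 0, 0], [0, 0, 0]],
  [[0, 0, 0], [0, 0, 0]],
  [[0, 0, 0], [0, 0, 0]],
  [[0, 0, 0], [0, 0, 0]],
  [[0, 0, 0], [0, 0, 0]],
  [[0, 0, 0], [0, 0, 0]],
  [[0, 0, 0], [0, 0, 0]],
  [[0, 0, 0], [0, 0, 0]],
], jaw=0, squeeze=25)

```text
time_s: 5.25
tool_pos: [0.3989, -0.206, 0.053]
tool_rot: [-90.0, 0.0, 29.8]
force: [0.3, 0.7, -0.5]
grip_width: 0.0151
```

```bash
python3 - <<'E'
from h import *
from plan import *
o=env.get_obs();print({k:np.round(o[k],4) for k in('time_s','tool_pos','tool_rot','force','qpos','grip_width')})
im=env.read_camera("wrist");cv2.imwrite("pics/w2.png",im[:,:,::-1])
# goal: handle
m=np.array([.6432,.1319,np.radians(15.4)])
q=pl(m,[[-.085-.062,-.085-.062,.072]])[0];print(q)
show(o['tool_pos'],o['tool_rot'],[q[0],q[1],o['tool_pos'][2]],[-90,0,60.4],24)
E
```

```text
{'time_s': np.float64(5.25), 'tool_pos': array([ 0.3989, -0.206 ,  0.053 ]), 'tool_rot': array([-8.99996e+01,  4.70000e-03,  2.97932e+01]), 'force': array([ 0.313 ,  0.6682, -0.4892]), 'qpos': array([ 50.9192,   4.7657, -27.7117, 120.707 ,   2.7041,  55.1049,
        51.5345]), 'grip_width': np.float64(0.0151)}
[ 0.54051472 -0.04885877  0.072     ]
[[[8.4,0,2.7],[0,-1.3,0]], [[8.4,0,2.6],[0,-1.3,0]], [[8.5,0,2.4],[0,-1.2,0]], [[8.5,0,2.2],[0,-1.3,0]], [[8.6,0,2],[0,-1.3,0]], [[8.6,0,1.8],[0,-1.3,0]], [[8.7,0,1.6],[0,-1.2,0]], [[8.7,0,1.4],[0,-1.3,0]], [[8.7,0,1.2],[0,-1.3,0]], [[8.8,0,1],[0,-1.3,0]], [[8.8,0,0.9],[0,-1.2,0]], [[8.7,0,0.6],[0,-1.3,0]], [[8.8,0,0.4],[0,-1.3,0]], [[8.8,0,0.3],[0,-1.3,0]], [[8.9,0,0],[0,-1.2,0]], [[8.8,0,-0.1],[0,-1.3,0]], [[8.8,0,-0.4],[0,-1.3,0]], [[8.8,0,-0.5],[0,-1.3,0]], [[8.8,0,-0.7],[0,-1.2,0]], [[8.7,0,-1],[0,-1.3,0]], [[8.8,0,-1.1],[0,-1.3,0]], [[8.7,0,-1.3],[0,-1.3,0]], [[8.7,0,-1.5],[0,-1.2,0]], [[8.6,0,-1.7],[0,-1.3,0]]]
[ 0.5405 -0.0489  0.053 ] [-90.     0.    60.39]
```

View pics/w2.png

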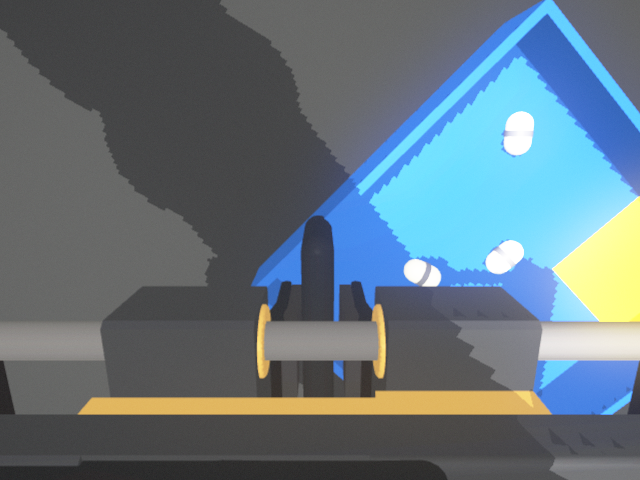

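Emit:
carry_out([
  [[0, 0, 0], [0, 0, 0]],
  [[0, 0, 0], [0, 0, 0]],
  [[0, 0, 0], [0, 0, 0]],
])

```text
time_s: 5.6
tool_pos: [0.3987, -0.2061, 0.053]
tool_rot: [-90.0, 0.0, 29.8]
force: [-1.4, -0.6, 1.5]
grip_width: 0.0109
```

Emit:
carry_out([
  [[4.2, 0, 1.4], [0, -0.7, 0]],
  [[4.2, 0, 1.3], [0, -0.6, 0]],
  [[8.4, 0, 2.6], [0, -1.3, 0]],
  [[8.5, 0, 2.4], [0, -1.2, 0]],
  [[8.5, 0, 2.2], [0, -1.3, 0]],
  [[8.6, 0, 2], [0, -1.3, 0]],
  [[8.6, 0, 1.8], [0, -1.3, 0]],
  [[8.7, 0, 1.6], [0, -1.2, 0]],
  [[8.7, 0, 1.4], [0, -1.3, 0]],
  [[8.7, 0, 1.2], [0, -1.3, 0]],
  [[8.8, 0, 1], [0, -1.3, 0]],
  [[8.8, 0, 0.9], [0, -1.2, 0]],
])

```text
time_s: 6.8
tool_pos: [0.4643, -0.1334, 0.053]
tool_rot: [-90.0, 0.0, 43.9]
force: [-0.3, -1.6, -0.9]
grip_width: 0.0111
```

Emit:
carry_out([
  [[8.7, 0, 0.6], [0, -1.3, 0]],
  [[8.8, 0, 0.4], [0, -1.3, 0]],
  [[8.8, 0, 0.3], [0, -1.3, 0]],
  [[8.9, 0, 0], [0, -1.2, 0]],
  [[8.8, 0, -0.1], [0, -1.3, 0]],
  [[8.8, 0, -0.4], [0, -1.3, 0]],
  [[8.8, 0, -0.5], [0, -1.3, 0]],
  [[8.8, 0, -0.7], [0, -1.2, 0]],
])

```text
time_s: 7.6
tool_pos: [0.5115, -0.081, 0.053]
tool_rot: [-90.0, 0.0, 54.1]
force: [-0.6, -1.8, 0.9]
grip_width: 0.0109
```

```bash
cat > look.py <<'E'
from h import *
import sys
n=sys.argv[1]
o=env.get_obs();print({k:np.round(o[k],4) for k in('time_s','tool_pos','tool_rot','force','grip_width')})
mt={}
for c in("scene","top"):
    im=env.read_camera(c);cv2.imwrite(f"pics/{c}{n}.png",im[:,:,::-1])
    t=env.outline_of(c,"tray")
    if t: mt[c]=cv2.morphologyEx(t[0]['mask'].astype(np.uint8),cv2.MORPH_CLOSE,np.ones((9,9))).astype(float);print(c,t[0]['p'],t[0]['xy'])
p=o['tool_pos'];a=np.radians(o['tool_rot'][2]-45)
p0=pl([p[0],p[1],a],[[.062,.062,0]])[0];p0=[p0[0],p0[1],a];print('kin',np.round(p0,4))
for cs in(["top"],["scene"]):
    if cs[0] in mt:
        r,f=fit({c:mt[c] for c in cs},box,True,p0);k=pl(r,[[.085,.085,0]])[0];print(cs,r.round(4),np.degrees(r[2]).round(1),round(f,3),'corner',k.round(4))
E
python3 look.py 3
```

```text
{'time_s': np.float64(7.6), 'tool_pos': array([ 0.5115, -0.081 ,  0.053 ]), 'tool_rot': array([-8.99990e+01,  8.30000e-03,  5.40948e+01]), 'force': array([-0.6006, -1.8374,  0.8956]), 'grip_width': np.float64(0.0109)}
scene 0.66 [305.4, 254.9]
top 0.78 [325.2, 246.6]
kin [ 0.5629 -0.01    0.1587]
['top'] [ 0.5661 -0.0045  0.1413] 8.1 0.311 corner [0.6383 0.0916 0.    ]
['scene'] [ 0.5645 -0.0103  0.1523] 8.7 0.05 corner [0.6356 0.0866 0.    ]
```

View pics/scene3.png

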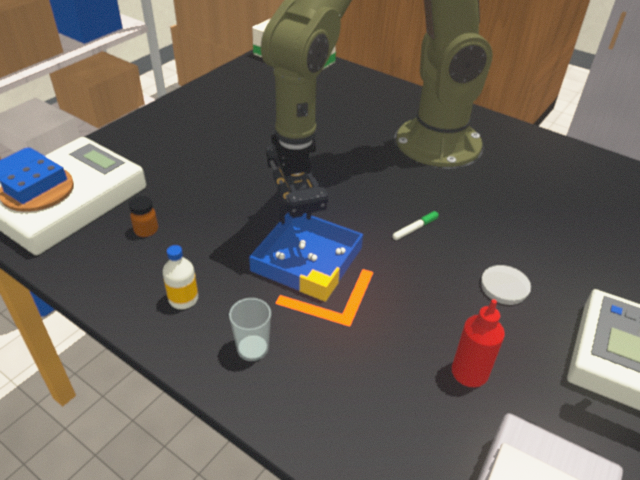

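View pics/top3.png

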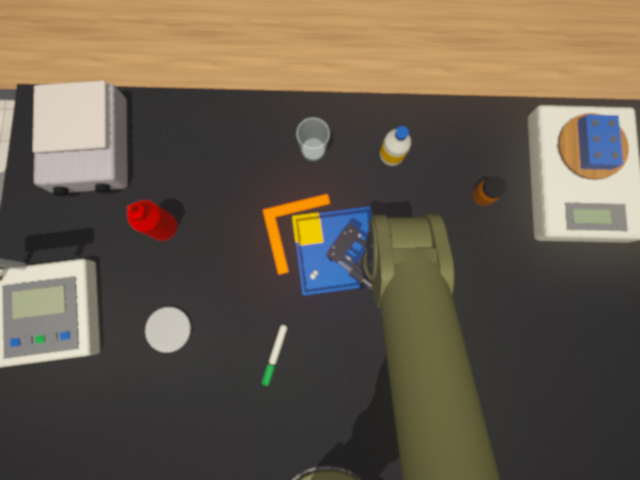

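Tray flat, sliding with the arm; its yellow corner (scene ≈ (318,297)) is a few cm short of the L at (348,322). Four bars inside. Continue with the remaining 4 rows.

Emit:
carry_out([
  [[8.7, 0, -1], [0, -1.3, 0]],
  [[8.8, 0, -1.1], [0, -1.3, 0]],
  [[8.7, 0, -1.3], [0, -1.3, 0]],
  [[6, 0, -1], [0, -1, 0]],
  [[4, 0, -0.8], [0, -0.8, 0]],
  [[0, 0, 0], [0, 0, 0]],
  [[0, 0, 0], [0, 0, 0]],
  [[0, 0, 0], [0, 0, 0]],
])

```text
time_s: 8.6
tool_pos: [0.5358, -0.0537, 0.0531]
tool_rot: [-90.0, -0.1, 59.7]
force: [-0.1, 1.4, -1.6]
grip_width: 0.011
```

```bash
python3 look.py 4
```

```text
{'time_s': np.float64(8.6), 'tool_pos': array([ 0.5358, -0.0537,  0.0531]), 'tool_rot': array([-9.00076e+01, -6.05000e-02,  5.97078e+01]), 'force': array([-0.0936,  1.4241, -1.6289]), 'grip_width': np.float64(0.011)}
scene 0.87 [314.5, 266.6]
top 0.62 [308.2, 244.4]
kin [0.58   0.0221 0.2567]
['top'] [0.5812 0.0269 0.2596] 14.9 0.319 corner [0.6415 0.1309 0.    ]
['scene'] [0.5814 0.0212 0.2557] 14.7 0.041 corner [0.6421 0.125  0.    ]
```

View pics/scene4.png

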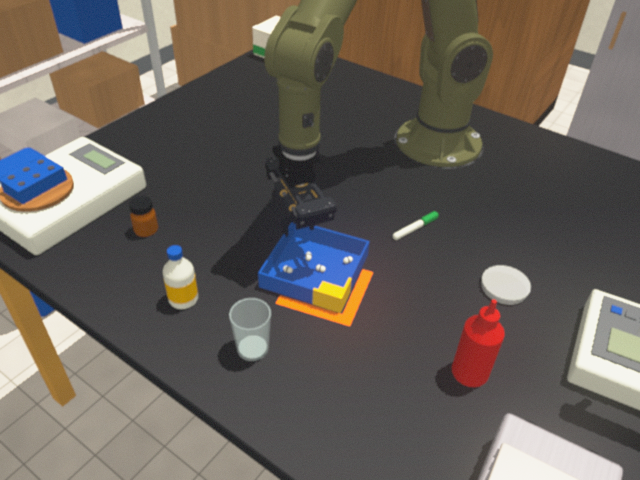

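View pics/top4.png

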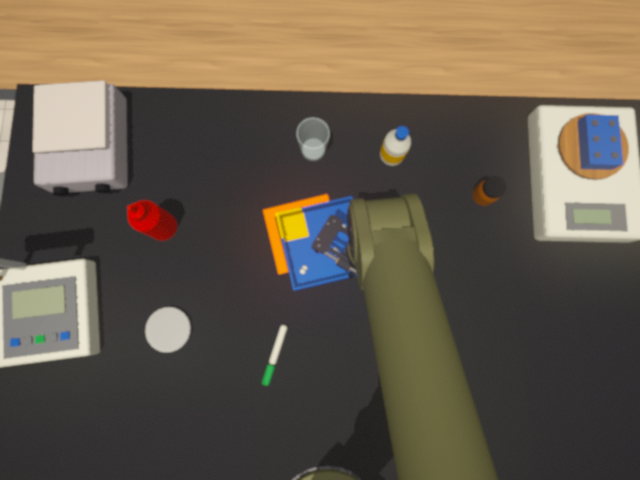

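Emit:
carry_out([
  [[3, 0, 0], [0, -0.4, 0]],
  [[3, 0, 0], [0, 0, 0]],
  [[0, 0, 0], [0, 0, 0]],
  [[0, 0, 0], [0, 0, 0]],
  [[0, 0, 0], [0, 0, 0]],
  [[0, 0, 0], [0, 0, 0]],
  [[0, 0, 0], [0, 0, 0]],
  [[0, 0, 0], [0, 0, 0]],
  [[0, 0, 0], [0, 0, 0]],
])

```text
time_s: 9.7
tool_pos: [0.5386, -0.0494, 0.053]
tool_rot: [-90.0, 0.0, 60.1]
force: [-0.7, -1.8, 1.1]
grip_width: 0.0109
```

```bash
python3 look.py 5
```

```text
{'time_s': np.float64(9.7), 'tool_pos': array([ 0.5386, -0.0494,  0.053 ]), 'tool_rot': array([-9.00128e+01,  1.04000e-02,  6.00843e+01]), 'force': array([-0.6651, -1.8121,  1.1087]), 'grip_width': np.float64(0.0109)}
scene 0.56 [313.8, 270.6]
top 0.66 [305.0, 245.6]
kin [0.5823 0.0266 0.2633]
['top'] [0.5847 0.0313 0.26  ] 14.9 0.382 corner [0.645  0.1353 0.    ]
['scene'] [0.5838 0.0263 0.2598] 14.9 0.052 corner [0.6441 0.1303 0.    ]
```

View pics/scene5.png

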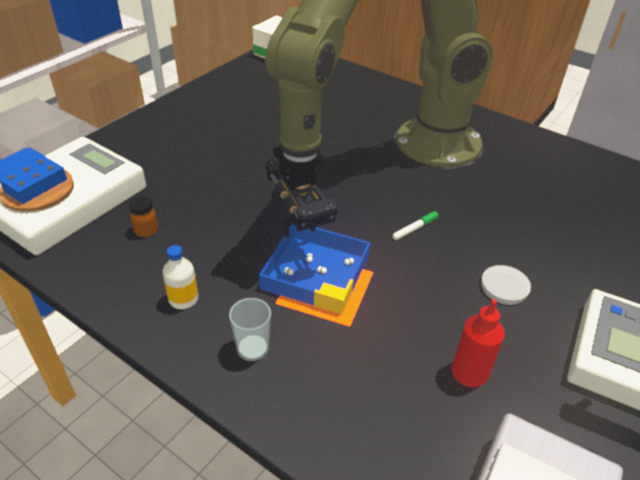

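The tray is flat with its yellow corner (≈(330,309)) in the angle, edges along the tape, and four bars inside. It sits within about 2 mm of the fitted mark. Next is the tilt about the corner.

Emit:
carry_out([
  [[0.7, -2.7, 0], [0, 0, 0.75]],
  [[1.5, -5.4, 0], [0, 0, 1.5]],
  [[1.5, -5.4, 0], [0, 0, 1.5]],
  [[1.5, -5.4, 0], [0, 0, 1.5]],
  [[1.5, -5.4, 0], [0, 0, 1.5]],
  [[1.5, -5.4, 0], [0, 0, 1.5]],
  [[1.5, -5.4, 0], [0, 0, 1.5]],
  [[0.7, -2.7, 0], [0, 0, 0.75]],
  [[0, 0, 0], [0, 0, 0]],
])

```text
time_s: 10.8
tool_pos: [0.5459, -0.0357, 0.0902]
tool_rot: [-90.0, 10.4, 60.2]
force: [0.3, 0.7, -3.0]
grip_width: 0.0112
```

```bash
python3 - <<'E'
from h import *
o=env.get_obs();print({k:np.round(o[k],4) for k in('time_s','tool_pos','tool_rot','force','qpos','grip_width')})
im=env.read_camera("scene");cv2.imwrite("pics/s6.png",im[:,:,::-1]);cv2.imwrite("pics/s6z.png",cv2.resize(im[170:370,220:420],(800,600)[:1]*1+(600,) if 0 else (600,600),interpolation=cv2.INTER_CUBIC)[:,:,::-1])
E
```

```text
{'time_s': np.float64(10.8), 'tool_pos': array([ 0.5459, -0.0357,  0.0902]), 'tool_rot': array([-90.0233,  10.439 ,  60.2255]), 'force': array([ 0.3495,  0.6865, -3.0048]), 'qpos': array([ 26.0411,  19.892 , -36.4557, 101.5965,  21.0297,  70.3288,
        42.2418]), 'grip_width': np.float64(0.0112)}
```

View pics/s6z.png

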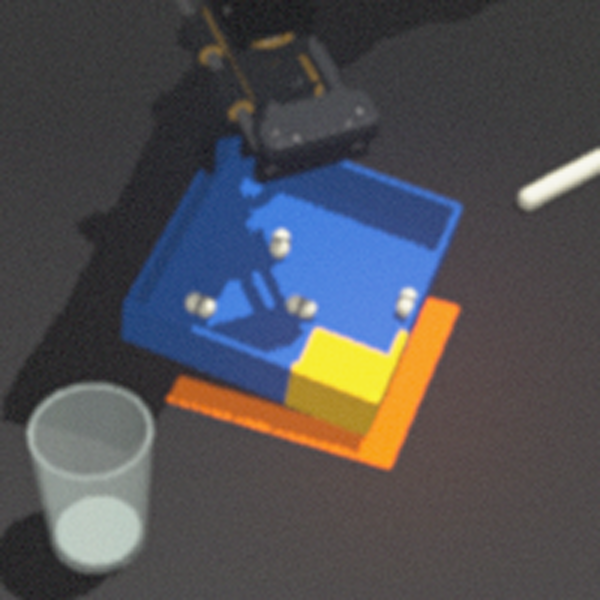

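Emit:
carry_out([
  [[1.5, -5.4, 0], [0, 0, 1.5]],
  [[1.5, -5.4, 0], [0, 0, 1.5]],
  [[1.5, -5.4, 0], [0, 0, 1.5]],
  [[1.5, -5.4, 0], [0, 0, 1.5]],
  [[1.5, -5.4, 0], [0, 0, 1.5]],
  [[1.5, -5.4, 0], [0, 0, 1.5]],
  [[1.5, -5.4, 0], [0, 0, 1.5]],
  [[1.5, -5.4, 0], [0, 0, 1.5]],
  [[1.5, -5.4, 0], [0, 0, 1.5]],
  [[1.5, -5.4, 0], [0, 0, 1.5]],
  [[1.5, -5.4, 0], [0, 0, 1.5]],
  [[0.7, -2.7, 0], [0, 0, 0.75]],
])

```text
time_s: 12.05
tool_pos: [0.5631, -0.0062, 0.143]
tool_rot: [-90.0, 27.8, 60.1]
force: [0.5, -0.7, -1.9]
grip_width: 0.0112
```

Emit:
carry_out([
  [[0, 0, 0], [0, 0, 0]],
  [[0, 0, 0], [0, 0, 0]],
  [[0, 0, 0], [0, 0, 0]],
  [[0, 0, 0], [0, 0, 0]],
  [[0, 0, 0], [0, 0, 0]],
  [[0, 0, 0], [0, 0, 0]],
])

```text
time_s: 12.65
tool_pos: [0.563, -0.0067, 0.1432]
tool_rot: [-90.0, 27.8, 60.1]
force: [-0.6, -0.8, -3.3]
grip_width: 0.011
```

```bash
cat > look2.py <<'E'
from h import *
import sys
n=sys.argv[1]
o=env.get_obs();print({k:np.round(o[k],4) for k in('time_s','tool_pos','tool_rot','force','qpos','grip_width')})
im=env.read_camera("scene");z=cv2.resize(im[170:370,220:420],(600,600),interpolation=cv2.INTER_CUBIC)
R=Ro.from_euler('xyz',o['tool_rot'],degrees=True).as_matrix()
x,y,zz=R.T;nz=-y
h=o['tool_pos']-.019*y
# tray assumed turned with tool
tx=(x+zz*-1)/2**.5*1; ex=Ro.from_rotvec(-np.radians(45)*nz).apply(x);ey=np.cross(nz,ex)
Rt=np.c_[ex,ey,nz]
O=h-Rt@[-.062,-.062,.072]
P=lambda q:O+np.asarray(q)@Rt.T
print('tilt',np.degrees(np.arccos(nz[2])).round(1),'corner by hand',P([[.085,.085,0]]).round(4),'handle',h.round(4))
for q in proj("scene",np.vstack([P(box),P([[.081,.081,.005]])])):
    cv2.circle(z,tuple(int(v) for v in (q-[220,170])*3),3,(255,0,255),-1)
cv2.imwrite(f"pics/z{n}.png",z[:,:,::-1]);cv2.imwrite(f"pics/w{n}.png",env.read_camera("wrist")[:,:,::-1])
E
python3 look2.py 7
```

```text
{'time_s': np.float64(12.65), 'tool_pos': array([ 0.563 , -0.0067,  0.1432]), 'tool_rot': array([-90.0076,  27.7519,  60.0755]), 'force': array([-0.5987, -0.7607, -3.2676]), 'qpos': array([ 11.1523,  28.5716, -34.3559,  88.1724,  31.9359,  92.0076,
        31.2885]), 'grip_width': np.float64(0.011)}
tilt 27.8 corner by hand [[ 6.424e-01  1.313e-01 -5.000e-04]] handle [0.5674 0.0009 0.16  ]
```

View pics/z7.png

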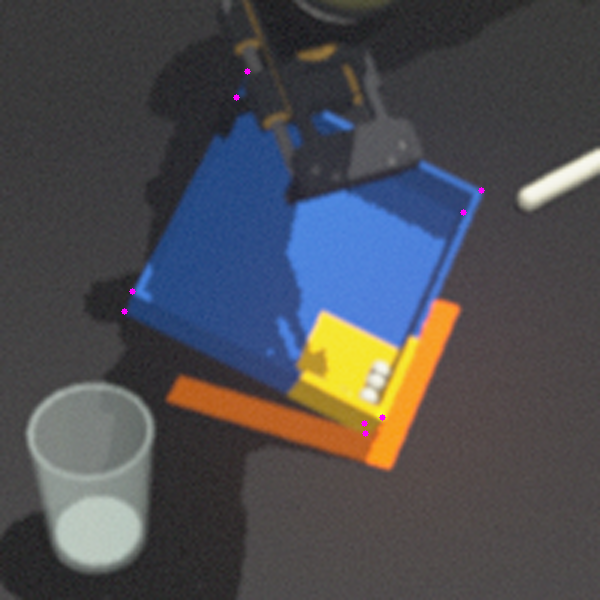

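View pics/w7.png

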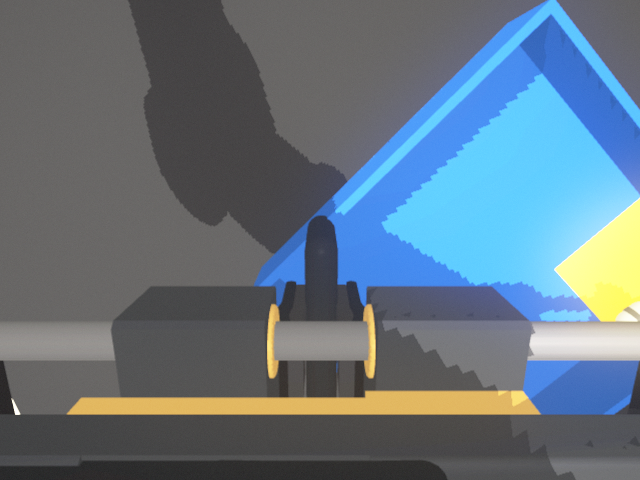

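```bash
python3 - <<'E'
from h import *
a=env.read_camera("scene");b=env.read_camera("top")
print([(d['p'],d['xy'],d['mask'].sum()) for d in env.outline_of("scene","bar0")])
print([(d['p'],d['xy'],d['mask'].sum()) for d in env.outline_of("top","bar0")])
print(proj("scene",[[.6432,.1319,0]]),proj("top",[[.6432,.1319,0]]))
A=cv2.resize(a[265:325,300:375],None,fx=5,fy=5,interpolation=cv2.INTER_CUBIC);B=cv2.resize(b[180:300,250:400],(400,320),interpolation=cv2.INTER_CUBIC)
c=np.zeros((320,780,3),np.uint8);c[:300,:375]=A;c[:,380:780]=B;cv2.imwrite("pics/c8.png",c[:,:,::-1])
E
```

```text
[(0.41, [332.4, 311.7], np.int64(1139))]
[]
[[342.01973735 314.69926836]] [[274.7056478  216.89682451]]
```

View pics/c8.png

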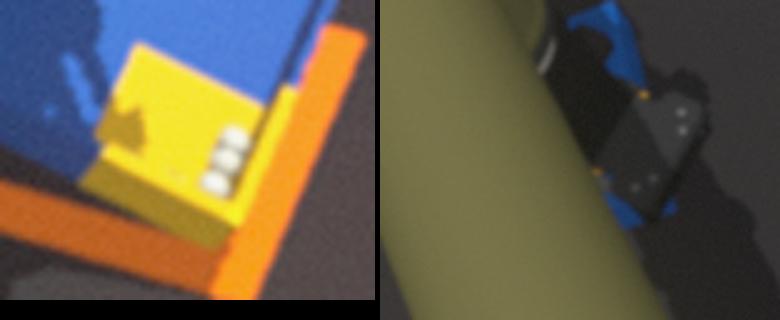

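Emit:
carry_out([
  [[1.5, -5.4, 0], [0, 0, 1.5]],
  [[1.5, -5.4, 0], [0, 0, 1.5]],
  [[1.5, -5.4, 0], [0, 0, 1.5]],
  [[1.5, -5.4, 0], [0, 0, 1.5]],
  [[1.0, -3.6, 0], [0, 0, 1.0]],
  [[0, 0, 0], [0, 0, 0]],
  [[0, 0, 0], [0, 0, 0]],
  [[0, 0, 0], [0, 0, 0]],
])

```text
time_s: 13.75
tool_pos: [0.5724, 0.0097, 0.1609]
tool_rot: [-90.0, 34.7, 60.1]
force: [-0.4, 0.3, -2.2]
grip_width: 0.0111
```

```bash
python3 look2.py 9; python3 - <<'E'
from h import *
ims=[env.read_camera("scene").astype(float) for _ in range(6)]
a=np.mean(ims,0).clip(0,255).astype(np.uint8)
A=cv2.resize(a[240:320,270:375],None,fx=7,fy=7,interpolation=cv2.INTER_CUBIC)
cv2.imwrite("pics/c9.png",A[:,:,::-1])
E
```

```text
{'time_s': np.float64(13.75), 'tool_pos': array([0.5724, 0.0097, 0.1609]), 'tool_rot': array([-89.9871,  34.7014,  60.0916]), 'force': array([-0.4114,  0.2746, -2.1687]), 'qpos': array([  5.1759,  33.2283, -32.9874,  81.9868,  35.4707, 100.617 ,
        28.8883]), 'grip_width': np.float64(0.0111)}
tilt 34.7 corner by hand [[ 0.6426  0.1317 -0.001 ]] handle [0.5778 0.0191 0.1765]
```

View pics/c9.png

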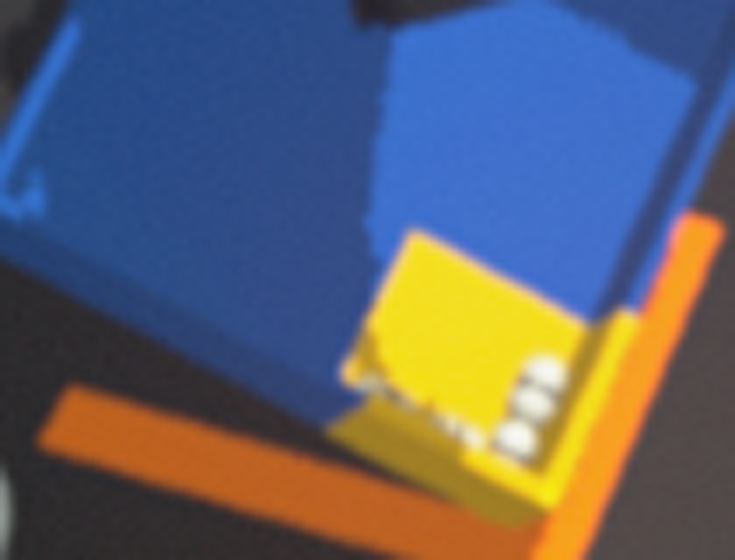

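View pics/z9.png

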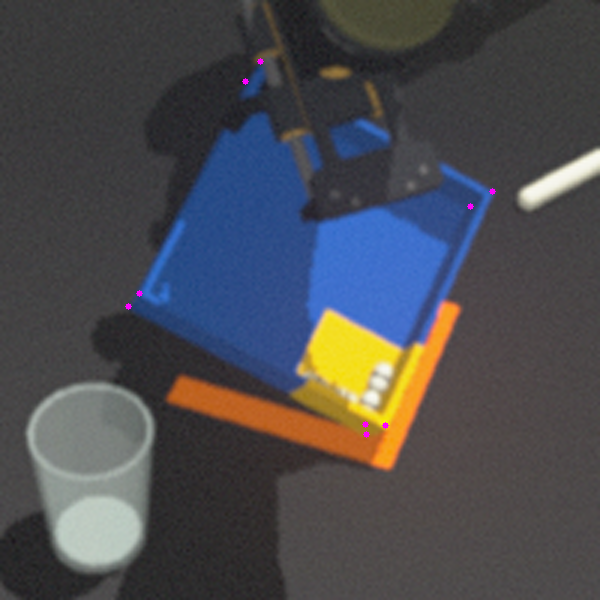

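```bash
python3 - <<'E'
from h import *
o=env.get_obs();R=Ro.from_euler('xyz',o['tool_rot'],degrees=True).as_matrix()
x,y,zz=R.T;nz=-y;h=o['tool_pos']-.019*y
ex=Ro.from_rotvec(-np.radians(45)*nz).apply(x);ey=np.cross(nz,ex);Rt=np.c_[ex,ey,nz];O=h-Rt@[-.062,-.062,.072]
k=C['scene'];Rc=np.array(k['R']);cam=-Rc.T@k['t']
def hit(u,v,z):
    d=Rc.T@[(u-k['cx'])/k['fx'],(v-k['cy'])/k['fy'],1];a=Rt.T@(cam-O);b=Rt.T@d;s=(z-a[2])/b[2];return (a+s*b)*1000
for n,c in dict(leftend=(360,378),dot=(470,437),b1=(515,440),b2=(535,400),b3=(548,370),yc=(415,232)).items():
    u,v=270+c[0]/7,240+c[1]/7
    print(n,hit(u,v,.005).round(0),hit(u,v,.014).round(0))
E
```

```text
leftend [70. 32.  5.] [72. 30. 14.]
dot [70. 66.  5.] [72. 64. 14.]
b1 [65. 77.  5.] [67. 75. 14.]
b2 [52. 77.  5.] [55. 76. 14.]
b3 [43. 77.  5.] [46. 75. 14.]
yc [27. 28.  5.] [29. 26. 14.]
```

```bash
python3 - <<'E'
from h import *
o=env.get_obs();print({k:np.round(o[k],4) for k in('time_s','tool_pos','tool_rot','force','grip_width')})
print(env.sign_off())
E
```

```text
{'time_s': np.float64(14.15), 'tool_pos': array([0.5724, 0.0097, 0.1612]), 'tool_rot': array([-89.9971,  34.7457,  60.0909]), 'force': array([ 0.6363, -0.1108, -3.1528]), 'grip_width': np.float64(0.0111)}
the job is handed in; nothing more can be done
None
```

I gripped the tray by its handle and slid it flat along the bench into the tape L. It came to rest there before I tilted it about the yellow corner, and I handed the job in at 14.15 s, still holding it. No verdict was reported.

**Placing:** at rest, the yellow corner measured about 2 mm from the fitted tape angle in the scene camera, with the sides within about 0.5° of parallel. The top camera was mostly blocked by the arm by then. Its fit was poor and put the corner about 4 mm away.

**Final hold:** the tilt is 34.7° and the handle is about 176 mm up, both worked out from the hand's pose. The corner works out at the bench surface, about 1 mm from the tape angle. The grip width was steady at 11 mm and the hand pose did not drift. The beaker and marker pen in the last close-up had not moved, and nothing else was near the arm's path.

**Bars:** the near wall partly hides them, so I could not count four separately, and the bar detector gave no usable answer. The white patches visible in the yellow corner lie within about 55 mm of its inside corner. No bar shows on the rest of the visible floor. All four were visible and loose in the tray at 10° tilt.

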